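# Clear the mixing bench into the three trays

### The job

Clear up the lab bench: put both sealed sample jars (red lid and black lid) in the blue tray, both white porcelain crucibles in the green tray, and the steel stirrer head in the yellow tray. Each must stand upright on its tray's floor, set down without being dropped. Leave the amber bottle and the orange timer where they are.

Things in the scene. Friction and masses are not known exactly. Their poses are not given: they have to be found in the camera images.
- jar_red: Sealed sample jar: white cylinder 42 mm in diameter, 55 mm high, with a RED screw lid (top 17 mm, same diameter), 80 g. Stands upright and loose; origin: centre of its underside, z up along its axis.
- jar_black: Sealed sample jar: the same white cylinder, 42 mm in diameter, 55 mm high, with a BLACK screw lid, 80 g. Stands upright and loose; origin: centre of its underside, z up along its axis.
- crucible_tall: Tall white porcelain crucible: open round cup, 43 mm outside diameter at the rim (42 mm from 10 mm up, tapering to 34 mm at the foot), 48 mm high, wall 4 mm, 60 g. Stands upright and loose; origin: centre of its underside, z up along its axis.
- crucible_squat: Squat white porcelain crucible: open round cup, 50 mm outside diameter at the rim (49 mm from 10 mm up, tapering to 40 mm at the foot), 36 mm high, wall 4 mm, 70 g. Stands upright and loose; origin: centre of its underside, z up along its axis.
- stirrer_head: Steel stirrer head: upright round hub 18 mm in diameter, 55 mm high, with four flat radial blades at its foot (a cross, 56 mm tip to tip along its x and y, blades 4 mm thick, from the underside to 18 mm up; above them the hub is bare), 120 g. Stands upright and loose; origin: centre of its underside, z up along its axis.
- tray_blue: Blue open tray 120 x 150 x 22 mm high (outside; long side along its y), walls and floor 4 mm thick, fixed to the bench and turned a little. Origin: centre of its underside, on the bench; the inner floor is 4 mm above it; z up. For the sample jars.
- tray_green: Green open tray 120 x 150 x 22 mm high (outside; long side along its y), walls and floor 4 mm thick, fixed to the bench and turned a little. Origin: centre of its underside, on the bench; the inner floor is 4 mm above it; z up. For the crucibles.
- tray_yellow: Yellow open tray 120 x 150 x 22 mm high (outside; long side along its y), walls and floor 4 mm thick, fixed to the bench and turned a little. Origin: centre of its underside, on the bench; the inner floor is 4 mm above it; z up. For the stirrer head.
- amber_bottle: Bystander, not to be moved: small amber bottle with a white cap, 38 mm in diameter, 73 mm high overall, loose. Origin: centre of its underside.
- timer: Bystander, not to be moved: flat orange timer, 56 x 56 x 18 mm, with a dark blank screen, loose. Origin: centre of its underside.

How it is judged (in metres and radians):
At the end, for the whole second after the job is handed in: Jars in the blue tray, crucibles in the green, stirrer head in the yellow: each axis within 45 mm (tray x) and 60 mm (tray y) of the tray centre, underside less than 9 mm above the bench, upright within 0.15 rad, at rest; amber bottle and timer within 20 mm of their starting places (x of jar_red in the frame of tray_blue between -0.045 and 0.045 m and y of jar_red in the frame of tray_blue between -0.06 and 0.06 m and z of jar_red in the frame of tray_blue between 0 and 0.009 m and angle between each of jar_red, jar_black, crucible_tall, crucible_squat, stirrer_head's own z axis and vertical below 0.15 rad and linear speed of each of jar_red, jar_black, crucible_tall, crucible_squat, stirrer_head below 0.02 m/s and angular speed of each of jar_red, jar_black, crucible_tall, crucible_squat, stirrer_head below 0.2 rad/s and x of jar_black in the frame of tray_blue between -0.045 and 0.045 m and y of jar_black in the frame of tray_blue between -0.06 and 0.06 m and z of jar_black in the frame of tray_blue between 0 and 0.009 m and x of crucible_tall in the frame of tray_green between -0.045 and 0.045 m and y of crucible_tall in the frame of tray_green between -0.06 and 0.06 m and z of crucible_tall in the frame of tray_green between 0 and 0.009 m and x of crucible_squat in the frame of tray_green between -0.045 and 0.045 m and y of crucible_squat in the frame of tray_green between -0.06 and 0.06 m and z of crucible_squat in the frame of tray_green between 0 and 0.009 m and x of stirrer_head in the frame of tray_yellow between -0.045 and 0.045 m and y of stirrer_head in the frame of tray_yellow between -0.06 and 0.06 m and z of stirrer_head in the frame of tray_yellow between 0 and 0.009 m and distance of each of amber_bottle, timer from where it was at the start of the episode below 0.02 m); the robot touches nothing.
It fails at once if the amber bottle is pushed more than 20 mm from its place (distance of amber_bottle from where it was at the start of the episode above 0.02 m).
It fails at once if the timer is pushed more than 20 mm from its place (distance of timer from where it was at the start of the episode above 0.02 m).
It fails at once if one of the sorted things is dropped or thrown (faster than 0.8 m/s while no finger touches it: a fall of about 30 mm) ((linear speed of jar_red above 0.8 m/s and contact force between jar_red and the fingers below 0.05 N) or (linear speed of jar_black above 0.8 m/s and contact force between jar_black and the fingers below 0.05 N) or (linear speed of crucible_tall above 0.8 m/s and contact force between crucible_tall and the fingers below 0.05 N) or (linear speed of crucible_squat above 0.8 m/s and contact force between crucible_squat and the fingers below 0.05 N) or (linear speed of stirrer_head above 0.8 m/s and contact force between stirrer_head and the fingers below 0.05 N)).
It also fails if it takes over 120 s, if anything falls off the work surface, if the arm or the gripper's body presses on something with over 40 N, if the wrist force passes 120 N, or if a joint passes its speed limit or range.

### The arm

A 7-joint arm with a two-finger parallel gripper is mounted at the origin on the work surface. World frame = base frame: x ahead of the robot, y to its left, z up, the work surface at z = 0. Lengths are in mm, angles in rad, forces in N, time in s.
With the tool pointing down it reaches from about 400 to 875 mm from the base axis. Payload 4.4 kg.
Tool frame: the origin (TCP) lies at the very end of the fingers, on their centre line; the grasp point (between the pads) lies 19 mm behind it; x points along the fingers, z is the direction in which the jaws open and shut, and the axes are right-handed (so a half turn about x gives the same grasp; the last joint's range is limited). The gripper opens to 85 mm and grips with 20 to 120 N. Pads are 22 mm wide; open, the fingers measure 114 mm over their backs; the gripper's body (76 mm by 85 mm) begins 54 mm behind the grasp point. The pads swing forward as they close: fully open they stand 13 mm farther back than shut.
Start: joints at [-1.35, 0.628, 0.038, 1.517, -0.027, 0.996, -0.02], TCP at [183.85, 623.472, 231.313] pointing down, gripper open.
Joint ranges: [-3.06, 3.06], [-0.37, 2.12], [-1.25, 1.32], [0.18, 2.47], [-1.1, 4.24], [0.23, 1.98], [-2.94, 2.94]. Speed limits (rad/s): [2.57, 2.57, 3.14, 3.14, 3.14, 3.14, 3.14].

### API

Orientations are given as a unit quaternion [w, x, y, z].
In Python, from plant import robot, imaging gives the robot as it stands. The module is installed in compiled form; this text tells all that it offers.
- The arm moves only by the shell command python3 -m handwheel 'ROWS' [FORCE]. ROWS is JSON, a list of rows, each a list of 5 numbers: the finger opening in mm, from 0 to 85.4, then the shift along the world's x, y, z in mm, then the turn about the world's z in rad. A call has 1 to 12 rows; each row shifts and turns the commanded pose from where the row before left it; what a row does not reach is not made up. A row lasts 1/8 s, in which the tool goes at most 62.5 mm and 10.7 degrees, less where a joint would pass 70% of its speed; a pose out of reach is approached as far as the arm can. A call is refused whole if a number of a shift passes 62.5 or a number of a turn 0.188, either way. A call with a gripper value outside its range is refused whole. The fingers move at their own pace and stop on an object; FORCE is the grip in N (left out, the last holds). Time passes only in rows, so rows that do not move let the fingers close. It gives the time, the measured TCP pose, the force and the opening at its end, in the units of the state.
- robot.sense(): the state, without advancing time (a new reading comes with each control period).
- imaging.grab_frame(name): name is "scene" or "top" or "wrist"; returns a dict with "frame" (480x640x3 uint8, red, green, blue), "range_z" (480x640 float32, mm along the optical axis (not along the pixel's ray), 0 where there is no reading), "camera_matrix" (3x3 intrinsics, pixels), "dist" ([k1, k2, p1, p2, k3] as OpenCV has them; the pictures are not rectified), "R" (3x3) and "t" (3): a world point X has camera coordinates R X + t. Camera axes: x right, y down, z forward; pixel columns grow to the right and rows downward; lengths in mm; the calibration is good to about 2 mm. A picture is of the moment at which its call begins.
- robot.job_done(): hands the job in, once; it reports no verdict.
The state is a dict: "clock": time; "qpos": joint angles; "joint_velocities": joint speeds; "effort": joint torques, N m; "tool_pos": TCP position; "ee_rot": TCP orientation; "force": force on the tool from outside, world axes, zero at the start; "torque": the same for the moment, N m; "gripper_width": opening from 0.0 (shut) to 1.0 (fully open).
Only numpy, scipy, OpenCV 4.12 (cv2) and the standard library are available. Lean on these libraries where they do the work, as an engineer would, in place of code of your own. Each camera call takes 0.05 s, during which the arm holds its last target. There are 200 camera calls.

## Working session

There is one attempt and no reset: what is moved stays moved. The work goes in short steps, Python scripts to look and compute and a shell command to move; the robot and the scene stay as the last step left them, time stands still between calls to the robot, and variables do not carry over. Pictures are saved under pics/ and viewed, about 12 in all and at most 16, crops included, and the job is handed in when it is done.

```bash
mkdir -p pics; cat > h.py <<'E'
import numpy as np, cv2
from plant import robot, imaging
def grab(n):
    return imaging.grab_frame(n)
def save(f,p,crop=None,s=1):
    im=f["frame"][:,:,::-1]
    if crop: a,b,c,d=crop; im=im[b:d,a:c]
    cv2.imwrite(p,cv2.resize(im,None,fx=s,fy=s))
def ray(f,u,v):
    p=cv2.undistortPoints(np.array([[[u,v]]],float),np.array(f["camera_matrix"]),np.array(f["dist"]))[0,0]
    R=np.array(f["R"]);t=np.array(f["t"]).ravel()
    return -R.T@t, R.T@np.array([p[0],p[1],1]), t
def atz(f,u,v,z):
    o,d,_=ray(f,u,v); return o+d*(z-o[2])/d[2]
def atd(f,u,v):
    o,d,_=ray(f,u,v); return o+d*float(f["range_z"][int(v),int(u)])
E
python3 - <<'E'
from h import *
import pickle
for n in("top","scene"):
    f=grab(n); save(f,f"pics/{n}0.png"); pickle.dump(f,open(n+".pkl","wb"))
s=robot.sense(); print(s["clock"],s["tool_pos"],s["ee_rot"],s["gripper_width"])
E
```

```text
0.1 [183.70577502 622.92827032 230.48850908] [ 0.56585125 -0.42378112  0.56679275  0.42304598] 0.9954302215401565
```

View pics/top0.png

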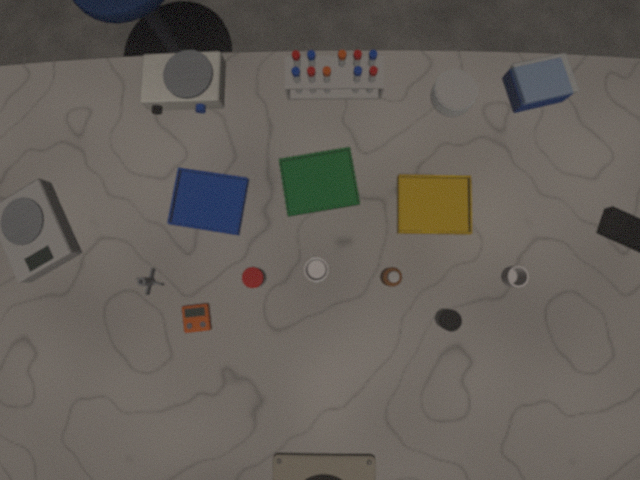

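View pics/scene0.png

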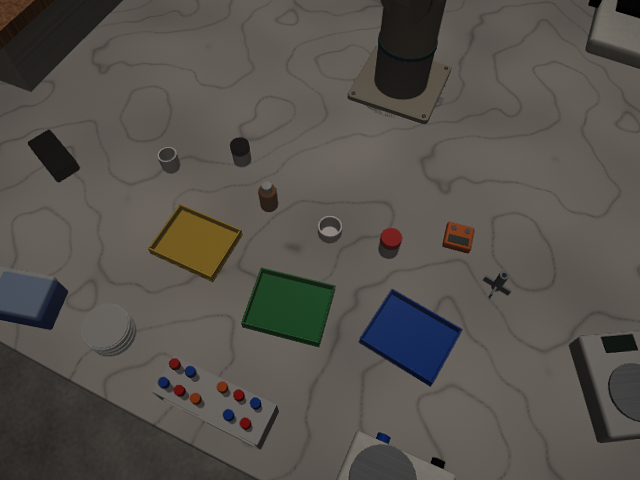

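The top view shows everything: blue tray around (208,201), green (319,181), yellow (434,204), stirrer (151,282), timer (196,318), red jar (253,277), squat crucible (316,270), amber bottle (392,276), black jar (449,320) and tall crucible (516,276). The arm itself is not in view.

```bash
python3 - <<'E'
from h import *
import pickle
f=pickle.load(open("top.pkl","rb")); g=pickle.load(open("scene.pkl","rb"))
np.set_printoptions(precision=1,suppress=True)
print(f["camera_matrix"],f["dist"],ray(f,320,240)[:2],ray(g,320,240)[:2])
for n,(c,rr) in {"stir":((151,282),16),"red":((253,277),16),"squat":((316,270),18),"amber":((392,276),15),"black":((449,320),18),"tall":((516,276),18),"timer":((196,318),18)}.items():
    P=np.array([atd(f,u,v) for u in range(c[0]-rr,c[0]+rr) for v in range(c[1]-rr,c[1]+rr) if f["range_z"][v,u]>0])
    top=np.percentile(P[:,2],99.5); Q=P[P[:,2]>8]; T=P[P[:,2]>top-6]
    print(n,"top",top,"bench",np.median(P[:,2]),"n",len(Q),"box",Q.min(0),Q.max(0),"topcentre",(T.min(0)+T.max(0))/2,T.max(0)-T.min(0))
# trays by colour
hsv=cv2.cvtColor(f["frame"],cv2.COLOR_RGB2HSV)
for n,h0,h1,roi in(("blue",105,130,(160,160,260,245)),("green",50,85,(270,140,370,225)),("yellow",18,35,(385,165,485,245))):
    m=((hsv[...,0]>=h0)&(hsv[...,0]<=h1)&(hsv[...,1]>110)).astype(np.uint8); mm=0*m
    a,b,c,d=roi; mm[b:d,a:c]=m[b:d,a:c]
    k=cv2.findContours(mm,cv2.RETR_EXTERNAL,cv2.CHAIN_APPROX_NONE)[0]; k=max(k,key=cv2.contourArea)
    W=np.array([atz(f,*p[0],22)[:2] for p in k],np.float32)
    print(n,cv2.minAreaRect(W))
E
```

```text
[[449.8   0.  316. ]
 [  0.  449.8 234.7]
 [  0.    0.    1. ]] [-0.1  0.   0.   0.   0. ] (array([455.5, -13.2, 919.5]), array([ 0.1,  0. , -1. ])) (array([967.8, 216.6, 918.2]), array([-0.5, -0.2, -0.9]))
stir top 56.851141354267526 bench 0.5690909037842857 n 219 box [419.5 331.7   8. ] [473.1 389.3  58.1] topcentre [446.5 362.   54.6] [15.8 16.7  7.1]
red top 58.33833758058371 bench 1.5350521510551403 n 416 box [437.1 117.9   8.1] [476.5 159.4  59.3] topcentre [456.4 138.2  55.8] [38.6 40.7  6.9]
squat top 37.928977840857854 bench 1.0891409695919378 n 218 box [449.1  -7.4   8.1] [496.3  39.9  38.4] topcentre [472.7  16.2  35.3] [47.1 47.3  6.2]
amber top 75.4129415177894 bench 1.2573604198658472 n 348 box [ 440.  -147.5    9.5] [ 476.4 -110.7   77. ] topcentre [ 458.1 -130.6   73.2] [20.6 21.   7.6]
black top 57.57234975133438 bench 0.7874255935051906 n 482 box [ 354.3 -261.4    8.9] [ 396.1 -221.    58.8] topcentre [ 375.2 -241.3   55.2] [41.7 40.2  7.2]
tall top 49.51286988070636 bench 0.6043273405171021 n 381 box [ 438.6 -398.8    8.1] [ 478.7 -356.2   51.3] topcentre [ 458.5 -377.5   47.4] [39.  42.6  7.7]
timer top 21.82659364287615 bench 15.630074856528154 n 771 box [343.7 228.8   8.2] [403.  291.1  23. ] topcentre [372.7 261.4  19.4] [57.2 59.1  7.2]
blue ((612.0478515625, 239.3472442626953), (147.78814697265625, 116.8115234375), 81.25489044189453)
green ((651.034912109375, 11.939308166503906), (116.92391967773438, 142.77203369140625), 9.493437767028809)
yellow ((604.3759155273438, -222.7689971923828), (149.07168579101562, 120.83877563476562), 89.0271987915039)
```

```bash
python3 -m handwheel '[[85,33,-33,-10,-0.16],[85,33,-33,-10,-0.16],[85,33,-33,-10,-0.16],[85,33,-33,-10,-0.16],[85,33,-33,-10,-0.16],[85,33,-33,-10,-0.16],[85,33,-33,-10,-0.16],[85,31,-30,-10,-0.16],[85,0,0,0,0],[85,0,0,0,0]]' 40; python3 - <<'E'
from h import *
f=grab("wrist"); save(f,"pics/w1.png")
E
```

```text
clock: 1.35
tool_pos: [445.2, 362.9, 151.0]
ee_rot: [0.707, -0.002, 0.708, 0.002]
force: [0.4, 0.3, 0.2]
gripper_width: 0.997
```

View pics/w1.png

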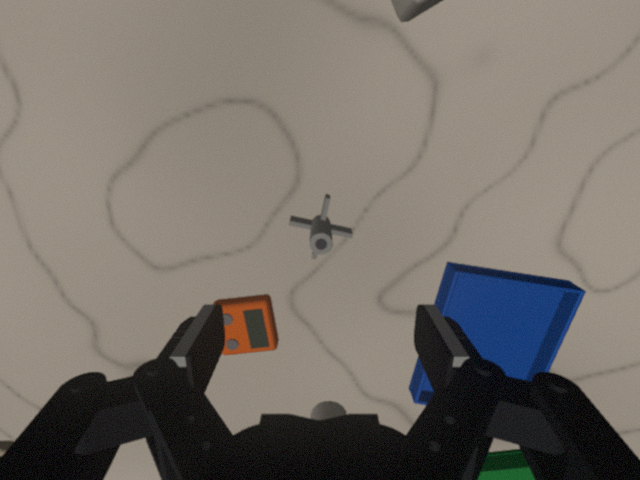

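The hub top is at (320,242), centred between the fingers. I'll check its world position from this view.

```bash
python3 - <<'E'
from h import *
f=grab("wrist"); print(atz(f,320,243,55),atd(f,320,243))
E
```

```text
[445.18935066 361.70921932  55.        ] [445.18915135 361.72911605  55.05642055]
```

```bash
python3 -m handwheel '[[60,0,-1,-30,0],[60,0,0,-40,0],[60,0,0,-30,0],[60,0,0,-18,0],[60,0,0,-9,0],[60,0,0,0,0],[0,0,0,0,0],[0,0,0,0,0],[0,0,0,0,0],[0,0,0,0,0],[0,0,0,0,0],[0,0,0,0,0]]' 40; python3 -m handwheel '[[0,0,0,0,0],[0,0,0,0,0],[0,0,0,8,0],[0,0,0,20,0],[0,0,0,40,0],[0,0,0,30,0],[0,0,0,0,0]]' 40
```

```text
clock: 2.95
tool_pos: [446.4, 361.9, 25.2]
ee_rot: [0.707, -0.001, 0.707, 0.002]
force: [-0.9, -0.1, 5.8]
gripper_width: 0.198
clock: 3.82
tool_pos: [447.1, 362.4, 124.6]
ee_rot: [0.708, -0.0, 0.706, 0.003]
force: [0.1, -0.3, -0.8]
gripper_width: 0.195
```

```bash
python3 -m handwheel '[[0,7,-25,0,0],[0,13,-45,0,0],[0,13,-50,0,0],[0,13,-50,0,0],[0,14,-55,0,0],[0,14,-55,0,0],[0,14,-55,0,0],[0,14,-55,0,0],[0,14,-55,0,0],[0,14,-50,0,0],[0,14,-45,0,0],[0,13,-30,0,0]]'; python3 -m handwheel '[[0,0,-15,0,0],[0,0,0,0,0],[0,0,0,0,0]]'; python3 - <<'E'
from h import *
f=grab("wrist"); save(f,"pics/w2.png")
E
```

```text
clock: 5.32
tool_pos: [601.8, -211.4, 120.8]
ee_rot: [0.706, -0.0, 0.708, 0.0]
force: [-0.1, 0.6, -0.4]
gripper_width: 0.2
clock: 5.7
tool_pos: [602.3, -221.1, 121.8]
ee_rot: [0.707, -0.001, 0.708, 0.003]
force: [-0.4, -0.7, -1.5]
gripper_width: 0.198
```

View pics/w2.png

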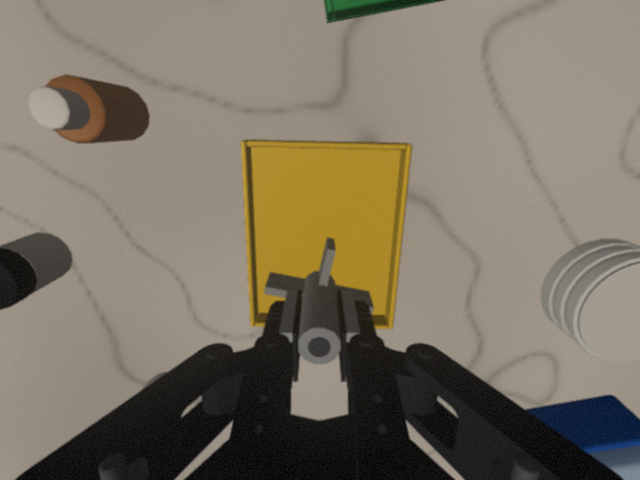

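The stirrer head is held upright above the yellow tray (hub top 318,345; tray centre about 327,235). Lowering it.

```bash
python3 -m handwheel '[[0,0,0,-25,0],[0,0,0,-30,0],[0,0,0,-20,0],[0,0,0,-9,0],[0,0,0,-4,0],[0,0,0,0,0],[0,0,0,0,0]]'
```

```text
clock: 6.62
tool_pos: [603.4, -223.8, 35.2]
ee_rot: [0.708, -0.002, 0.707, 0.001]
force: [-0.1, 0.7, -1.2]
gripper_width: 0.194
```

```bash
python3 -m handwheel '[[0,0,0,-3,0],[0,0,0,-2,0],[0,0,0,0,0],[0,0,0,0,0]]'; python3 -m handwheel '[[0,0,0,-1,0],[0,0,0,0,0]]'
```

```text
clock: 7.12
tool_pos: [602.8, -223.5, 29.3]
ee_rot: [0.707, -0.001, 0.707, 0.001]
force: [0.3, -0.9, -1.9]
gripper_width: 0.197
clock: 7.38
tool_pos: [602.9, -223.6, 29.2]
ee_rot: [0.707, -0.001, 0.707, 0.001]
force: [-1.3, 0.6, 6.3]
gripper_width: 0.197
```

Contact at 6 N. Releasing, rising, and going over to the black jar.

```bash
python3 -m handwheel '[[35,0,0,0,0],[40,0,0,0,0],[45,0,0,0,0],[45,0,0,15,0],[45,0,0,40,0],[45,0,0,35,0],[85,-20,-2,0,0],[85,-45,-3,0,0],[85,-50,-4,0,0],[85,-50,-4,0,0],[85,-40,-3,0,0],[85,-23,-1,0,0]]'; python3 -m handwheel '[[85,0,0,0,0],[85,0,0,0,0]]'; python3 - <<'E'
from h import *
f=grab("top"); save(f,"pics/t2.png",(330,150,550,350),3)
P=np.array([atd(f,u,v) for u in range(425,445) for v in range(190,220)])
T=P[P[:,2]>35]; print(len(T),(T.min(0)+T.max(0))/2,T.max(0))
E
```

```text
clock: 8.88
tool_pos: [372.8, -240.9, 119.4]
ee_rot: [0.707, -0.001, 0.707, 0.001]
force: [1.0, -0.8, -0.0]
gripper_width: 1.0
clock: 9.12
tool_pos: [376.7, -241.0, 118.9]
ee_rot: [0.708, -0.002, 0.706, 0.001]
force: [0.4, -0.2, 0.3]
gripper_width: 0.996
80 [ 532.65395134 -122.01175534  478.06695012] [609.79886394 -13.20540093 919.49484612]
```

View pics/t2.png

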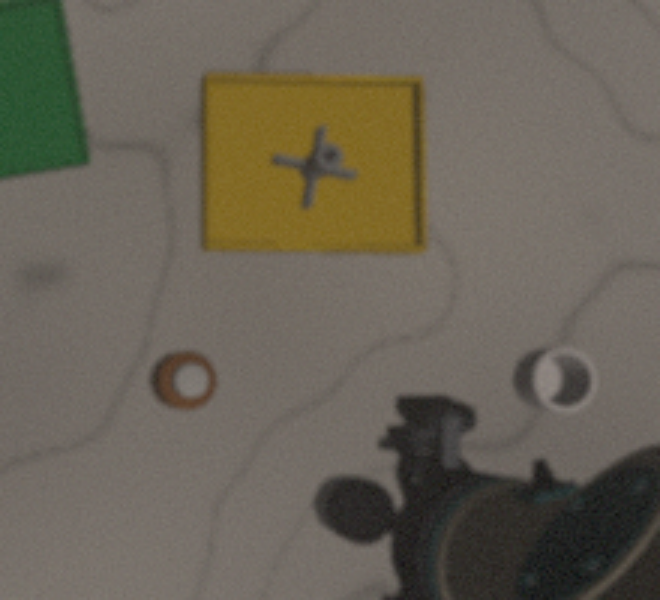

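The stirrer stands upright at the centre of the yellow tray (315,165 in the crop), and the gripper is next to the black jar. Now the pick.

```bash
python3 -m handwheel '[[85,-1,0,-25,0],[85,0,0,-30,0],[85,0,0,-25,0],[85,0,0,-15,0],[85,0,0,0,0],[30,0,0,0,0],[30,0,0,0,0],[30,0,0,0,0],[30,0,0,0,0],[30,0,0,0,0],[30,0,0,0,0]]' 40; python3 -m handwheel '[[30,0,0,8,0],[30,0,0,20,0],[30,0,0,40,0],[30,0,0,30,0],[30,0,0,0,0]]'
```

```text
clock: 10.55
tool_pos: [374.3, -240.5, 25.6]
ee_rot: [0.707, -0.001, 0.707, 0.002]
force: [0.1, 0.9, 6.1]
gripper_width: 0.476
clock: 11.18
tool_pos: [374.9, -240.9, 124.7]
ee_rot: [0.708, -0.002, 0.706, 0.001]
force: [-0.7, -0.5, -1.5]
gripper_width: 0.48
```

```bash
python3 -m handwheel '[[30,10,15,15,0],[30,19,30,0,0],[30,20,40,0,0],[30,20,42,0,0],[30,20,42,0,0],[30,20,42,0,0],[30,20,42,0,0],[30,22,42,0,0],[30,22,42,0,0],[30,22,42,0,0],[30,22,40,-10,0],[30,15,29,-20,0]]'; python3 -m handwheel '[[30,0,0,-20,0],[30,0,0,-25,0],[30,0,0,-20,0],[30,0,0,-8,0],[30,0,0,0,0],[30,0,0,0,0]]'
```

```text
clock: 12.68
tool_pos: [606.3, 210.3, 106.5]
ee_rot: [0.707, -0.001, 0.707, 0.003]
force: [-0.8, -0.8, -1.1]
gripper_width: 0.48
clock: 13.42
tool_pos: [606.5, 207.7, 35.6]
ee_rot: [0.707, -0.001, 0.707, 0.002]
force: [-0.6, 0.9, -1.6]
gripper_width: 0.481
```

```bash
python3 -m handwheel '[[30,0,0,-4,0],[30,0,0,-2,0],[30,0,0,0,0],[30,0,0,0,0]]'; python3 -m handwheel '[[30,0,0,-1,0],[30,0,0,0,0]]'
```

```text
clock: 13.92
tool_pos: [606.0, 208.0, 29.7]
ee_rot: [0.707, -0.001, 0.707, 0.002]
force: [-2.1, -1.4, 5.9]
gripper_width: 0.478
clock: 14.18
tool_pos: [606.0, 208.0, 29.7]
ee_rot: [0.707, -0.001, 0.707, 0.002]
force: [-3.5, -0.2, 12.0]
gripper_width: 0.481
```

```bash
python3 -m handwheel '[[50,0,0,1,0],[60,0,0,0,0],[62,0,0,0,0],[62,0,0,15,0],[62,0,0,40,0],[62,0,0,35,0],[85,-20,-10,0,0],[85,-40,-20,0,0],[85,-45,-20,0,0],[85,-30,-15,0,0],[85,-15,-5,0,0],[85,0,0,0,0]]'; python3 -m handwheel '[[85,0,0,-25,0],[85,0,0,-30,0],[85,0,0,-25,0],[85,0,0,-13,0],[85,0,0,0,0]]'
```

```text
clock: 15.68
tool_pos: [455.3, 137.6, 119.6]
ee_rot: [0.707, -0.0, 0.707, 0.002]
force: [0.4, 1.0, 0.0]
gripper_width: 0.996
clock: 16.3
tool_pos: [456.3, 137.7, 25.4]
ee_rot: [0.707, -0.001, 0.707, 0.002]
force: [0.2, 0.4, 1.0]
gripper_width: 0.994
```

```bash
python3 -m handwheel '[[30,0,0,0,0],[30,0,0,0,0],[30,0,0,0,0],[30,0,0,0,0],[30,0,0,0,0],[30,0,0,0,0],[30,0,0,8,0],[30,0,0,20,0],[30,0,0,40,0],[30,0,0,30,0],[30,0,0,0,0]]' 40; python3 -m handwheel '[[30,10,10,0,0],[30,25,25,0,0],[30,35,30,0,0],[30,36,30,0,0],[30,30,25,0,0],[30,25,13,0,0],[30,0,0,0,0]]'; python3 - <<'E'
from h import *
f=grab("wrist"); save(f,"pics/w3.png")
E
```

```text
clock: 17.68
tool_pos: [457.1, 138.2, 125.8]
ee_rot: [0.708, -0.001, 0.706, 0.002]
force: [-1.1, -0.4, -0.6]
gripper_width: 0.478
clock: 18.55
tool_pos: [617.7, 272.4, 121.5]
ee_rot: [0.707, -0.002, 0.708, 0.002]
force: [-0.8, -0.9, -0.3]
gripper_width: 0.48
```

View pics/w3.png

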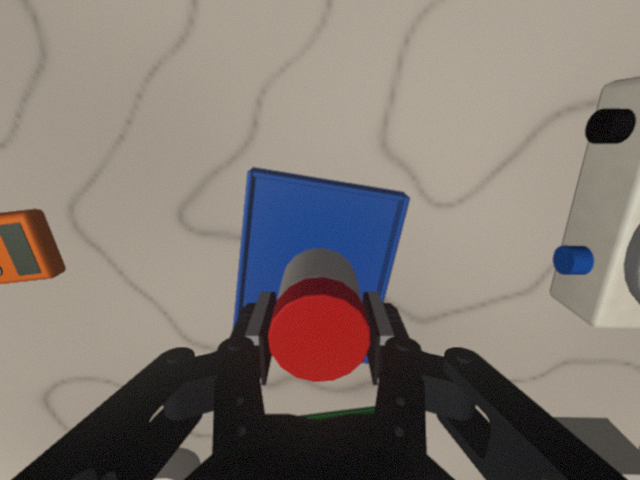

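The red jar is held upright (lid at 320,330) above the blue tray. Lowering.

```bash
python3 -m handwheel '[[30,0,0,-25,0],[30,0,0,-30,0],[30,0,0,-20,0],[30,0,0,-11,0],[30,0,0,0,0],[30,0,0,-3,0],[30,0,0,0,0]]'; python3 -m handwheel '[[30,0,0,-2,0],[30,0,0,0,0],[30,0,0,0,0]]'
```

```text
clock: 19.48
tool_pos: [617.2, 271.0, 35.4]
ee_rot: [0.707, -0.001, 0.707, 0.002]
force: [0.5, -0.2, -0.6]
gripper_width: 0.48
clock: 19.85
tool_pos: [616.8, 270.8, 32.9]
ee_rot: [0.707, -0.001, 0.707, 0.002]
force: [-0.3, 0.2, -0.8]
gripper_width: 0.48
```

```bash
python3 -m handwheel '[[30,0,0,-2,0],[30,0,0,-1,0],[30,0,0,0,0],[30,0,0,0,0]]'
```

```text
clock: 20.35
tool_pos: [617.0, 270.8, 30.7]
ee_rot: [0.707, -0.001, 0.707, 0.002]
force: [-2.2, -0.7, 6.2]
gripper_width: 0.48
```

```bash
python3 -m handwheel '[[50,0,0,0,0],[60,0,0,0,0],[62,0,0,0,0],[62,0,0,15,0],[62,0,0,40,0],[62,0,0,35,0],[85,-14,-25,0,0],[85,-30,-50,0,0],[85,-30,-50,0,0],[85,-30,-50,0,0],[85,-25,-50,0,0],[85,-15,-30,0,0]]'; python3 -m handwheel '[[85,0,0,0,0],[85,0,0,0,0]]'; python3 - <<'E'
from h import *
f=grab("wrist"); save(f,"pics/w4.png")
f=grab("top"); save(f,"pics/t3.png",(150,140,370,300),3)
E
```

```text
clock: 21.85
tool_pos: [471.8, 13.1, 121.0]
ee_rot: [0.707, 0.0, 0.707, 0.001]
force: [-0.2, -0.6, 0.7]
gripper_width: 0.992
clock: 22.1
tool_pos: [473.8, 16.4, 120.4]
ee_rot: [0.707, -0.001, 0.707, 0.002]
force: [0.8, 0.0, 0.4]
gripper_width: 0.993
```

View pics/w4.png

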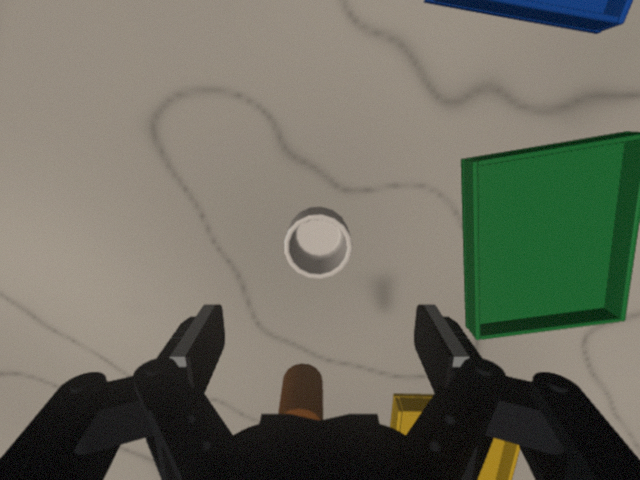

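View pics/t3.png

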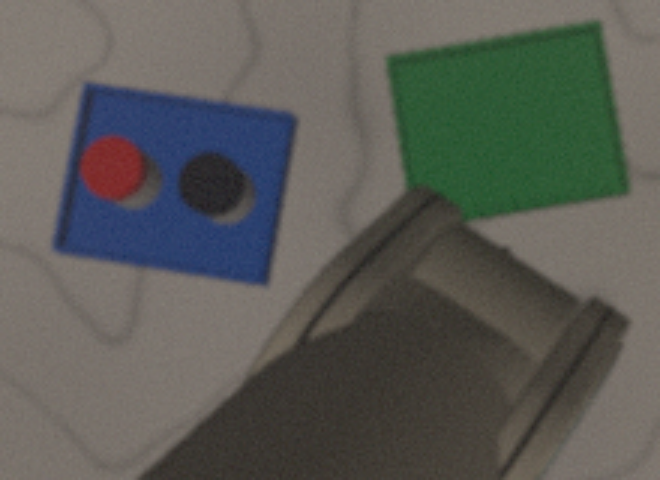

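Both jars stand in the blue tray (red at 115,168 and black at 212,185 in the crop). The crucible is centred below the gripper (rim at 318,245 in the wrist view). Picking it.

```bash
python3 -m handwheel '[[85,-1,0,-25,0],[85,0,0,-35,0],[85,0,0,-25,0],[85,0,0,-15,0],[85,0,0,-7,0],[85,0,0,0,0],[35,0,0,0,0],[35,0,0,0,0],[35,0,0,0,0],[35,0,0,0,0],[35,0,0,0,0],[35,0,0,0,0]]' 35; python3 -m handwheel '[[35,0,0,5,0],[35,0,0,20,0],[35,0,0,40,0],[35,0,0,25,0],[35,0,0,0,0]]'
```

```text
clock: 23.7
tool_pos: [472.3, 15.9, 13.7]
ee_rot: [0.707, -0.001, 0.707, 0.002]
force: [-0.5, 0.7, 5.8]
gripper_width: 0.572
clock: 24.32
tool_pos: [472.9, 15.9, 104.4]
ee_rot: [0.708, -0.001, 0.706, 0.002]
force: [-0.1, 0.1, -2.4]
gripper_width: 0.572
```

```bash
python3 -m handwheel '[[35,13,-3,0,0],[35,30,-6,0,0],[35,40,-8,0,0],[35,40,-8,0,0],[35,35,-7,0,0],[35,25,-4,0,0],[35,0,0,-20,0],[35,0,0,-30,0],[35,0,0,-20,0],[35,0,0,-10,0],[35,0,0,0,0],[35,0,0,0,0]]'
```

```text
clock: 25.82
tool_pos: [655.4, -20.4, 23.7]
ee_rot: [0.707, -0.001, 0.707, 0.002]
force: [0.4, -0.6, -0.4]
gripper_width: 0.58
```

```bash
python3 -m handwheel '[[35,0,0,-4,0],[35,0,0,-1,0],[35,0,0,-1,0],[35,0,0,0,0],[35,0,0,0,0]]'
```

```text
clock: 26.45
tool_pos: [654.9, -20.1, 17.8]
ee_rot: [0.707, -0.001, 0.707, 0.002]
force: [-1.9, 1.4, 6.0]
gripper_width: 0.576
```

```bash
python3 -m handwheel '[[58,0,0,0,0],[62,0,0,0,0],[64,0,0,0,0],[64,0,0,15,0],[64,0,0,45,0],[64,0,0,40,0],[64,-20,-20,0,0],[64,-22,-40,0,0],[64,-22,-50,0,0],[64,-25,-50,0,0],[85,-25,-50,0,0],[85,-25,-50,0,0]]'; python3 -m handwheel '[[85,-25,-45,0,0],[85,-20,-35,0,0],[85,-12,-17,0,0],[85,0,0,0,0],[85,0,0,0,0]]'; python3 - <<'E'
from h import *
f=grab("wrist"); save(f,"pics/w5.png")
E
```

```text
clock: 27.95
tool_pos: [515.3, -282.1, 118.0]
ee_rot: [0.707, -0.001, 0.707, 0.002]
force: [1.4, -0.6, 0.2]
gripper_width: 0.997
clock: 28.58
tool_pos: [460.4, -375.0, 116.7]
ee_rot: [0.707, -0.001, 0.707, 0.003]
force: [-0.2, 0.2, -0.4]
gripper_width: 0.998
```

View pics/w5.png

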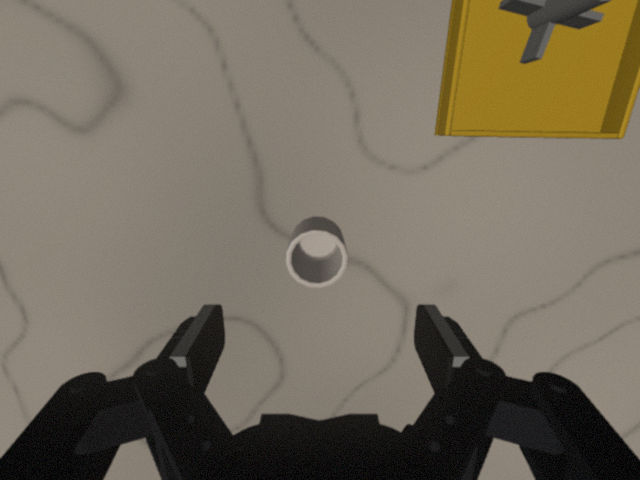

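The tall crucible's rim is at (317,258), aligned. Picking it.

```bash
python3 -m handwheel '[[85,-1,-2,-25,0],[85,0,0,-30,0],[85,0,0,-25,0],[85,0,0,-12,0],[85,0,0,-4,0],[85,0,0,0,0],[28,0,0,0,0],[28,0,0,0,0],[28,0,0,0,0],[28,0,0,0,0],[28,0,0,0,0],[28,0,0,0,0]]' 35; python3 -m handwheel '[[28,0,0,5,0],[28,0,0,20,0],[28,0,0,45,0],[28,0,0,35,0],[28,0,0,0,0]]'
```

```text
clock: 30.12
tool_pos: [458.2, -379.6, 21.5]
ee_rot: [0.707, -0.001, 0.707, 0.002]
force: [-0.4, 0.3, 5.6]
gripper_width: 0.498
clock: 30.75
tool_pos: [459.2, -381.0, 129.6]
ee_rot: [0.709, -0.002, 0.706, 0.0]
force: [0.9, -0.4, -0.2]
gripper_width: 0.498
```

```bash
python3 -m handwheel '[[28,6,15,0,0],[28,15,30,0,0],[28,17,40,0,0],[28,17,40,0,0],[28,17,42,0,0],[28,17,42,0,0],[28,17,42,0,0],[28,18,42,0,0],[28,18,42,0,0],[28,18,40,0,0],[28,16,30,0,0],[28,11,18,0,0]]'; python3 -m handwheel '[[28,0,0,-25,0],[28,0,0,-30,0],[28,0,0,-25,0],[28,0,0,-12,0],[28,0,0,-4,0],[28,0,0,0,0],[28,0,0,0,0]]'
```

```text
clock: 32.25
tool_pos: [644.0, 47.5, 124.1]
ee_rot: [0.706, -0.002, 0.708, 0.003]
force: [0.0, 0.2, -0.6]
gripper_width: 0.492
clock: 33.12
tool_pos: [645.5, 43.7, 30.7]
ee_rot: [0.707, -0.001, 0.707, 0.002]
force: [0.1, -1.1, -0.7]
gripper_width: 0.495
```

```bash
python3 -m handwheel '[[28,0,0,-3,0],[28,0,0,-1,0],[28,0,0,-1,0],[28,0,0,-1,0],[28,0,0,0,0],[28,0,0,0,0]]'
```

```text
clock: 33.88
tool_pos: [644.9, 43.9, 25.5]
ee_rot: [0.707, -0.001, 0.707, 0.002]
force: [-3.4, -0.1, 10.6]
gripper_width: 0.497
```

Contact. Releasing, rising, and moving away for a clear view.

```bash
python3 -m handwheel '[[50,0,0,1,0],[56,0,0,0,0],[60,0,0,0,0],[60,0,0,15,0],[60,0,0,45,0],[60,0,0,50,0],[60,-40,0,40,0],[60,-50,0,10,0],[60,-50,0,0,0],[60,-30,0,0,0],[60,-10,0,0,0],[60,0,0,0,0]]'; python3 -m handwheel '[[60,-5,30,0,0],[60,-5,50,0,0],[60,-5,60,0,0],[60,-5,60,0,0],[60,-5,60,0,0],[60,-5,60,0,0],[60,0,60,0,0],[60,0,40,0,0],[60,0,0,0,0],[60,0,0,0,0]]'; python3 - <<'E'
from h import *
import pickle
f=grab("top"); save(f,"pics/t4.png",(140,130,540,350),2); g=grab("scene"); save(g,"pics/s4.png")
np.set_printoptions(precision=1,suppress=True)
f0=pickle.load(open("top.pkl","rb"))
def tc(f,c,r,zt):
    P=np.array([atd(f,u,v) for u in range(c[0]-r,c[0]+r) for v in range(c[1]-r,c[1]+r) if f["range_z"][v,u]>0]); T=P[(P[:,2]>zt-6)&(P[:,2]<zt+6)]
    return (T.min(0)+T.max(0))[:2]/2, np.percentile(T[:,2],98)
for n,p,h in(("amber",(392,276),73),("timer",(196,318),18)): print(n,tc(f0,p,18,h+2),tc(f,p,18,h+2))
for n,X,h,C,a in(("red",(617,271),59,(612,239.3),-8.75),("black",(606,208),59,(612,239.3),-8.75),("squat",(655,-20),40,(651,12),9.5),("tall",(645,44),52,(651,12),9.5),("stir",(603,-224),59,(604.4,-222.8),-1)):
    uv=cv2.projectPoints(np.array([[*X,h]],float),cv2.Rodrigues(np.array(f["R"]))[0],np.array(f["t"],float),np.array(f["camera_matrix"]),np.array(f["dist"]))[0].ravel().astype(int)
    c,z=tc(f,uv,20,h+1); d=c-C; a=np.radians(a); print(n,uv,c,"top",z,"expected",h,"tray xy",d@[np.cos(a),np.sin(a)],d@[-np.sin(a),np.cos(a)])
E
```

```text
clock: 35.38
tool_pos: [465.7, 43.9, 185.4]
ee_rot: [0.708, -0.001, 0.707, 0.002]
force: [0.5, -0.6, 0.5]
gripper_width: 0.7
clock: 36.62
tool_pos: [435.9, 463.1, 184.5]
ee_rot: [0.707, -0.001, 0.707, 0.001]
force: [-0.7, -0.4, -0.3]
gripper_width: 0.705
amber (array([ 458.2, -130.6]), np.float64(75.98396999907908)) (array([ 458.1, -130.3]), np.float64(74.92455861885111))
timer (array([372.7, 260.7]), np.float64(21.38656877756433)) (array([372.6, 260.6]), np.float64(21.13498884411039))
red [187 194] [615.9 272. ] top 62.13712678580253 expected 59 tray xy -1.1027899163928288 32.963841399270414
black [218 200] [606.5 205.8] top 62.04635432386603 expected 59 tray xy -0.38328882763422534 -33.913903993058916
squat [334 177] [655.3 -20.2] top 42.44512902972151 expected 40 tray xy -1.104030434069317 -32.459222315152566
tall [301 180] [644.7  44.8] top 54.80957692884168 expected 52 tray xy -0.8053936446124044 33.34740727051233
stir [439 201] [ 602.7 -222.9] top 60.8407747052711 expected 59 tray xy -1.6783006787282682 -0.1609129529693668
```

View pics/t4.png

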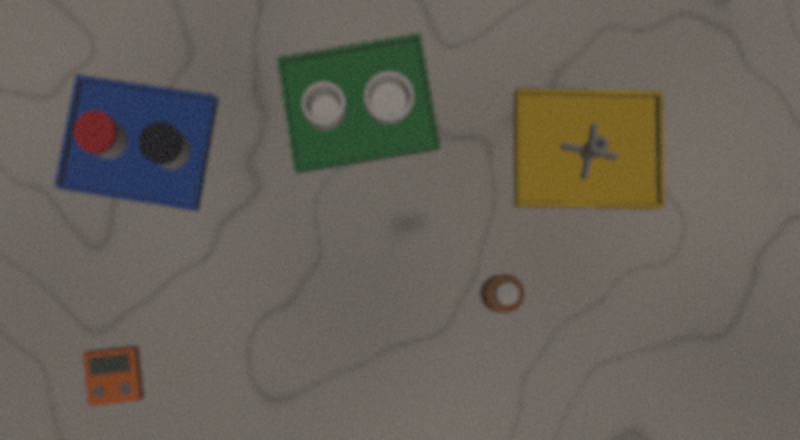

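View pics/s4.png

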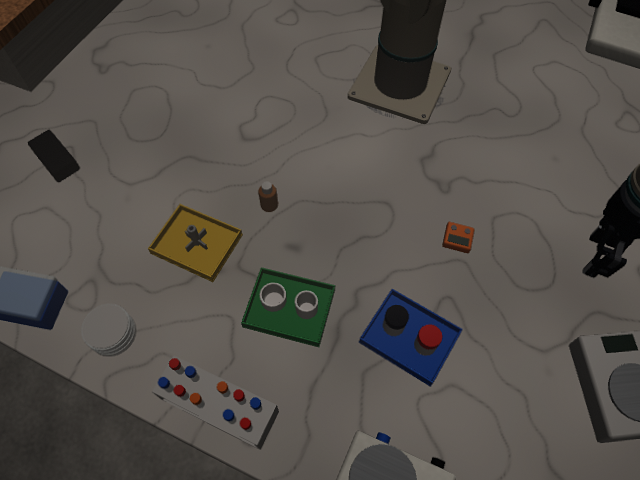

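Both views show all five things upright and flat in the right trays. Measured tops are 2–3 mm above nominal, the same depth bias the top camera showed at the start. The bottle (505,293 in the crop) and the timer (113,375) have not moved. Handing in.

```bash
python3 -c "
from plant import robot
print(robot.job_done())"
```

```text
the job is handed in; nothing more can be done
None
```

All five things are in their trays and the job is handed in at about 37 s of the 120 s allowed; it reported no verdict. Both jars are in the blue tray, both crucibles in the green, and the stirrer head in the yellow. Each was lowered until the wrist force showed contact before I let go.

- **Placing:** The last camera check put each axis within 2 mm of the tray centre in x. In tray y the jars and crucibles are about 33 mm either side of centre, and the stirrer head is within 1 mm of it. That is inside the 45 mm and 60 mm limits.
- **Upright:** All five look upright in the top and scene pictures; I did not measure their tilt or speed.
- **Height:** The tops measured 2–3 mm above nominal. The top camera's depth read a similar 1.5–4 mm high before anything was moved, so I took this as camera bias and did not check the undersides separately.
- **Bystanders:** The amber bottle and the timer measured within 0.5 mm of where they started.
- **Robot:** It was clear of everything at hand-in.

No check failed.

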